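# Compare two vane-slide leaf springs against their stops

## Robot

A 7-joint arm with a two-finger parallel gripper is mounted at the origin on the work surface. World frame = base frame: x ahead of the robot, y to its left, z up, the work surface at z = 0. Lengths are in mm, angles in rad, forces in N, time in s.
With the tool pointing down it reaches from about 425 to 875 mm from the base axis. Payload 8.4 kg.
Tool frame: the origin (TCP) lies midway between the tips of the shut fingers; the grasp point (between the pads) lies bot.grip_depth behind it (bot.grip_depth is the distance from the TCP to the grasp point, in mm); z points along the fingers, y is the line along which they close (so a half turn about z gives the same grasp; the last joint's range is limited). The gripper opens to 87 mm and grips with 3 to 60 N. Pads are 19 mm wide; open, the fingers measure 117 mm over their backs; the gripper's body (75 mm by 190 mm) begins 51 mm behind the grasp point.
Start: joints at [-1.325, 0.333, 0.04, 1.465, -0.013, 1.343, -0.059], TCP at [219.705, 611.713, 222.546] pointing down, gripper open.
Joint ranges: [-2.58, 2.58], [-0.38, 2.09], [-1.3, 1.39], [0.25, 2.4], [-1.5, 4.64], [0.08, 2.09], [-2.65, 2.65]. Speed limits (rad/s): [2.22, 2.22, 2.79, 2.79, 3.14, 3.14, 3.14].

## Interface

Orientations are given as a rotation vector (axis times angle).
In Python, from rig import readout, get_image, workorder, bot gives the robot as it stands.
- The arm moves only by the shell command python3 -m handwheel 'ROWS' [FORCE]. ROWS is JSON, a list that holds one entry, the list of rows, each a list of 7 numbers: the closure, from 0 (fully open) to 1 (shut), then the shift along the tool's x, y, z each as a share of 0.04 m, from -1 to 1, then the turn, a rotation vector about the tool's x, y, z each as a share of 0.1 rad, from -1 to 1. A call has 1 to 5 rows; each row shifts and turns the commanded pose from where the row before left it, along the tool's axes as they then stand; what a row does not reach is not made up. A row lasts 1/12 s, in which the tool goes at most 41.7 mm and 7.16 degrees, less where a joint would pass 70% of its speed; a pose out of reach is approached as far as the arm can. A call with a number of a shift or a turn outside -1 to 1 is refused whole. A call with a gripper value outside its range is refused whole. The fingers move at their own pace and stop on an object; FORCE is the grip in N (left out, the last holds). Time passes only in rows, so rows that do not move let the fingers close. It gives the time, the measured TCP pose, the force, the opening and the grip force at its end, in the units of the state.
- readout.state(): the state, without advancing time (a new reading comes with each control period).
- get_image(name): name is "scene" or "top"; returns a dict with "pixels" (400x640x3 uint8, blue, green, red), "fx", "fy", "cx", "cy" (pixels), "R" (3x3) and "t" (3): a world point X has camera coordinates R X + t. Camera axes: x right, y down, z forward; pixel columns grow to the right and rows downward; lengths in mm; the calibration is good to about 2 mm. A picture is of the moment at which its call begins. There is no depth.
- workorder.sign_off(): hands the job in; it is judged then, once.
The state is a dict: "clock": time; "q": joint angles; "joint_vel": joint speeds; "joint_torque": joint torques, N m; "position": TCP position; "tcp_rot": TCP orientation; "force": force on the tool from outside, world axes, zero at the start; "wrist_torque": the same for the moment, N m; "width": finger opening in mm; "finger_force": force on a finger pad.
Only numpy, scipy, OpenCV 4.12 (cv2) and the standard library are available. Lean on these libraries where they do the work, as an engineer would, in place of code of your own. Each camera call takes 0.05 s, during which the arm holds its last target. There are 200 camera calls.

## Task

Three springs are clamped on small blocks on the calibration bench: a long flat leaf, a short flat leaf and a round wire finger. Judge how stiff the two flat leaves are: first press the free tip of the long one down until it meets its stop, keep it there for about a second without forcing it and let it come back up, then do the same with the short one. Do not press the wire finger down.

Things in the scene. Friction and masses are not known exactly. Their poses are not given: they have to be found in the camera images.
- tip_long: Steel button, 28 mm wide, 5 thick, on the free tip of the LONG flat leaf (strip 24 x 2.4 mm), 115 mm from its clamp. Origin: centre of its top face, 68 mm above the bench when free; x outward along the leaf, z up. About 5 N takes it down 12 mm (top at 56 mm) to a rigid stop screw; it springs back. Fixed block: base 170 x 56 x 12 mm; clamp tower 36 x 44 mm, 81 mm high, at the end opposite the tip.
- tip_short: The same steel button, 28 mm wide, 5 thick, on the free tip of the SHORT flat leaf (same strip), 65 mm from its clamp, on a block like the long one's. Origin: centre of its top face, 68 mm above the bench when free; x outward along the leaf, z up. About 9 N takes it down 12 mm (top at 56 mm) to a rigid stop screw; it springs back.
- tip_wire: Steel bead, 18 mm wide, 12 high, on the free tip of the round WIRE finger (5 mm wire), 90 mm from its clamp, on a third block like the others. Origin: top of the bead, 68 mm above the bench when free. Not to be pressed.
Not all that is in view belongs to the job. What is shaped like the part that bears tip_wire but red is not meant. Leave any red look-alike of the part that bears tip_long alone.

How it is judged:
By the outcome, as a careful person would: the job done as asked, in the order asked, and still so for the second after the job is handed in, with the robot touching nothing.
It also fails if it takes over 38 s, if anything falls off the work surface, if the arm or the gripper's body presses on something with over 40 N, if the wrist force passes 120 N, or if a joint passes its speed limit or range.

## Working session

There is one attempt and no reset: what is moved stays moved. The work goes in short steps, Python scripts to look and compute and a shell command to move; the robot and the scene stay as the last step left them, time stands still between calls to the robot, and variables do not carry over. Pictures are saved under pics/ and viewed, at most 10 in all, crops included, and the job is handed in when it is done.

```bash
mkdir -p pics
python3 - <<'E'
from rig import readout,get_image,bot
import cv2,json
print(readout.state()); print(bot.grip_depth)
for n in("scene","top"):
    d=get_image(n); cv2.imwrite(f"pics/{n}0.png",d["pixels"]); print(n,d["fx"],d["fy"],d["cx"],d["cy"],d["R"],d["t"])
E
```

```text
{'clock': 0.0, 'q': array([-1.32518697,  0.33390291,  0.03988301,  1.46628475, -0.01337456,
        1.34328525, -0.05849326]), 'joint_vel': array([-9.68519254e-04, -2.25412059e-05,  8.58794943e-04,  1.13270709e-03,
        2.11862769e-05,  2.08594475e-03, -1.59766422e-05]), 'joint_torque': array([-4.75906290e-04, -6.56346273e+01,  1.33497253e+00, -4.03816366e+01,
       -5.97830373e-02,  4.45050909e-02,  1.43903690e-04]), 'position': array([219.594249  , 611.28277229, 221.6579748 ]), 'tcp_rot': array([-5.38942822e-01, -3.09487537e+00,  2.52652407e-03]), 'force': array([-0.13866284, -0.6705165 ,  0.27866418]), 'wrist_torque': array([-0.00672906,  0.02661087, -0.00701108]), 'finger_force': 0.0, 'width': 87.46384191859688}
18.700000000000003
scene 474.2266261903186 474.2266261903186 328.09602833218895 201.05311226404564 [[-0.63056117  0.77612515  0.0047287 ]
 [ 0.42577244  0.35099906 -0.83397691]
 [-0.64893022 -0.52386011 -0.55177908]] [ 223.20595195 -163.41752285 1528.96553514]
top 386.70601489490167 386.70601489490167 320.59304305199475 198.83264609180793 [[-0.02051955 -0.99970771 -0.01278439]
 [-0.99647727  0.02148989 -0.08106313]
 [ 0.08131418  0.01107597 -0.99662698]] [ 96.41918594 449.58197165 951.19469485]
```

View pics/scene0.png

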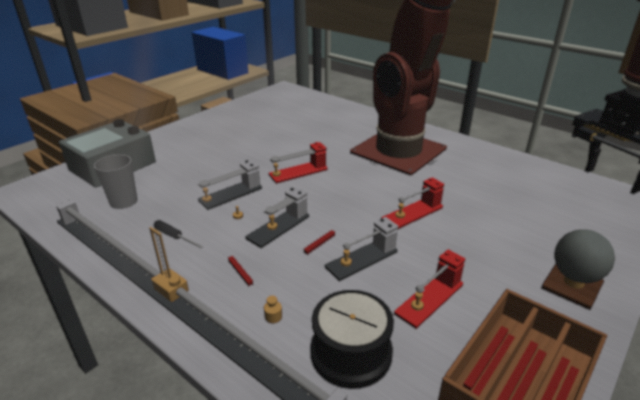

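View pics/top0.png

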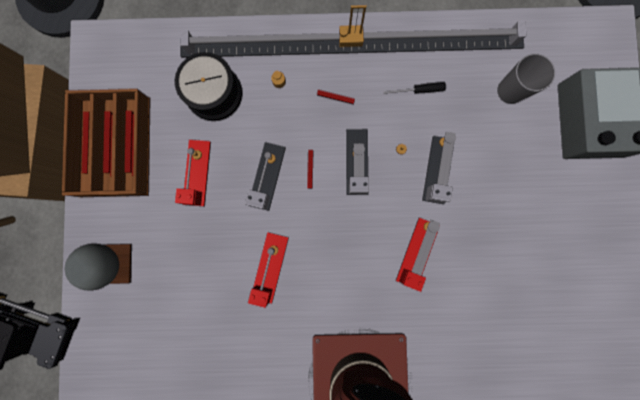

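Run:
```python
import cv2,numpy as np
t=cv2.imread("pics/top0.png")[120:215,235:465]; s=cv2.imread("pics/scene0.png")[145:280,190:410]
a=cv2.resize(t,(720,297),interpolation=cv2.INTER_CUBIC);b=cv2.resize(s,(489,300),interpolation=cv2.INTER_CUBIC)
o=np.zeros((597,720,3),np.uint8);o[:297]=a;o[297:,:489]=b
cv2.imwrite("pics/crop.png",o)
```

```text
(no output)
```

View pics/crop.png

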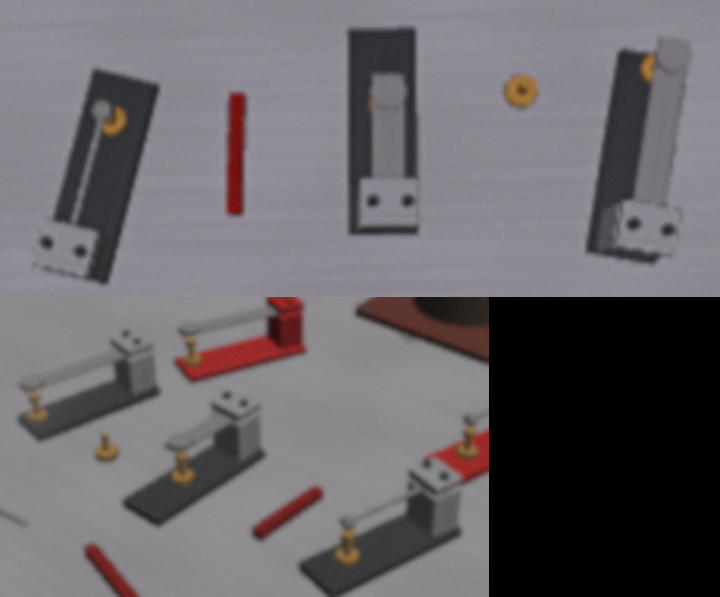

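The crop shows the candidates. Long flat leaves: grey at top pixel (450,137) and a red look-alike at (432,225), which I leave alone. Short flat leaf: grey at (359,149). Wire fingers: grey at (267,155), plus red ones at (195,150) and (272,248). I choose the grey long leaf, then the grey short leaf.

```bash
cat > h.py <<'E'
import numpy as np
from rig import get_image,readout
def ray(d,u,v):
    R=np.array(d["R"]);t=np.array(d["t"]);return -R.T@t,R.T@np.array([(u-d["cx"])/d["fx"],(v-d["cy"])/d["fy"],1])
def plane(d,u,v,z):
    c,r=ray(d,u,v);return c+r*(z-c[2])/r[2]
E
python3 - <<'E'
from h import *
from scipy.spatial.transform import Rotation as Ro
T=get_image("top");S=get_image("scene")
for n,a,b,tw in(("long",(450,137.3),(203.5,183),(447,193.5)),("short",(359,148.8),(271,210),(359,184.5)),("wire",(267.3,155),(None,)*2,(256,199))):
    print(n,plane(T,*a,68),plane(S,*b,68) if b[0] else"",'tower',plane(T,*tw,81))
s=readout.state();print(s["position"],Ro.from_rotvec(s["tcp_rot"]).as_matrix().round(3))
E
```

```text
long [ 589.04868862 -227.41751543   68.        ] [ 590.9070743  -222.44977735   68.        ] tower [ 452.58128492 -209.77424721   81.        ]
short [566.12687106  -8.37220238  68.        ] [567.6933726   -1.08748586  68.        ] tower [478.30091473  -4.74311896  81.        ]
wire [556.12295254 212.50407752  68.        ]  tower [449.32338241 238.17451929  81.        ]
[219.61526436 611.46869009 222.00110313] [[-0.941  0.338 -0.   ]
 [ 0.338  0.941 -0.001]
 [-0.    -0.001 -1.   ]]
```

```bash
python3 -m handwheel '[[[1,-0.85,-0.43,0,0,0,0],[1,-0.85,-0.43,0,0,0,0],[1,-0.85,-0.43,0,0,0,0],[1,-0.85,-0.43,0,0,0,0],[1,-0.85,-0.43,0,0,0,0]]]' 10
python3 -m handwheel '[[[1,-0.85,-0.43,0,0,0,0],[1,-0.85,-0.43,0,0,0,0],[1,-0.85,-0.43,0,0,0,0],[1,-0.85,-0.43,0,0,0,0],[1,-0.85,-0.43,0,0,0,0]]]'
python3 -m handwheel '[[[1,-0.85,-0.43,0,0,0,0],[1,-0.85,-0.43,0,0,0,0],[1,-0.36,-0.84,0,0,0,0],[1,-0.36,-0.84,0,0,0,0],[1,-0.36,-0.84,0,0,0,0]]]'
```

```text
clock: 0.62
position: [351.6, 471.8, 222.5]
tcp_rot: [-0.539, -3.095, 0.0]
force: [0.6, 0.6, 0.2]
width: 61.8
finger_force: 0.0
clock: 1.03
position: [482.5, 333.3, 222.6]
tcp_rot: [-0.539, -3.095, -0.0]
force: [-0.2, 0.3, 1.2]
width: 28.5
finger_force: 0.0
clock: 1.45
position: [540.6, 168.1, 222.2]
tcp_rot: [-0.539, -3.095, 0.001]
force: [1.5, 0.4, 0.5]
width: 1.9
finger_force: 0.0
```

```bash
python3 -m handwheel '[[[1,-0.41,-0.8,0.2,0,0,0],[1,-0.41,-0.8,0.2,0,0,0],[1,-0.41,-0.8,0.2,0,0,0],[1,-0.41,-0.8,0.2,0,0,0],[1,-0.41,-0.8,0.2,0,0,0]]]'
python3 -m handwheel '[[[1,-0.41,-0.8,0.2,0,0,0],[1,-0.41,-0.8,0.2,0,0,0],[1,-0.41,-0.8,0.2,0,0,0],[1,-0.41,-0.8,0.2,0,0,0],[1,0,0,0,0,0,0]]]'
python3 - <<'E'
from h import *
import cv2
S=get_image("scene");p=S["pixels"];T=get_image("top")["pixels"]
a=cv2.resize(p[110:230,150:300],(600,480),interpolation=cv2.INTER_CUBIC)
cv2.imwrite("pics/s1.png",a);s=readout.state();print(s["position"],s["force"])
x=np.array(S["R"])@s["position"]+S["t"];print(S["fx"]*x[0]/x[2]+S["cx"],S["fy"]*x[1]/x[2]+S["cy"])
E
```

```text
clock: 1.87
position: [563.4, -9.9, 182.3]
tcp_rot: [0.539, 3.095, 0.0]
force: [1.0, -0.1, -0.4]
width: 0.7
finger_force: 0.0
clock: 2.28
position: [580.2, -159.6, 149.3]
tcp_rot: [-0.552, -3.092, 0.007]
force: [-1.1, -0.6, -0.5]
width: 0.8
finger_force: 0.0
[ 581.39181751 -152.88155187  149.97202098] [0.40523085 1.80952154 0.07558547]
220.23375428696045 162.00484153867757
```

View pics/s1.png

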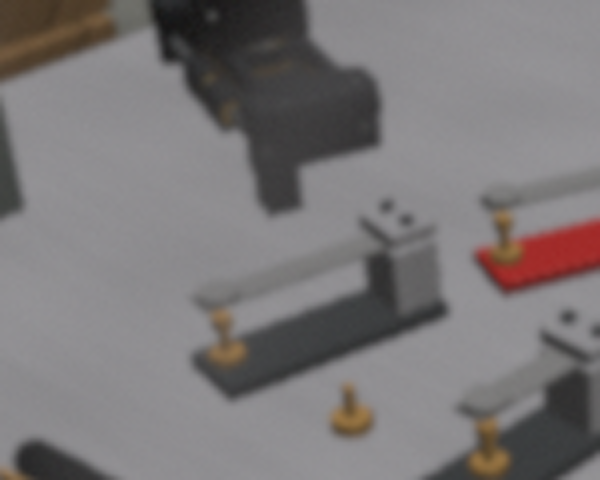

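The tip is at crop (281,208), as predicted from the pose. The long button is at crop (213,297), that is scene (203,184), free and unobstructed. The arm lagged about 70 mm behind, so I check the joints and move on.

```bash
python3 -c "
from h import *
print(readout.state()['q'].round(3), plane(get_image('scene'),203,183.8,68))"
python3 -m handwheel '[[[1,-0.2,-0.41,0.3,0,0,0],[1,-0.2,-0.41,0.3,0,0,0],[1,-0.2,-0.41,0.3,0,0,0],[1,-0.2,-0.41,0.3,0,0,0],[1,0,0,0,0,0,0]]]'
python3 -c "
from h import *
print(readout.state()['q'].round(3))"
```

```text
[-0.276  0.31   0.559  1.704 -0.175  1.178  1.551] [ 594.24818933 -220.27457165   68.        ]
clock: 2.85
position: [588.8, -225.1, 100.6]
tcp_rot: [-0.54, -3.092, 0.002]
force: [-1.6, -0.7, -0.7]
width: 0.8
finger_force: 0.0
[-0.145  0.425  0.563  1.679 -0.246  1.112  1.712]
```

```bash
python3 -m handwheel '[[[1,0,0,0.25,0,0,0],[1,0,0,0.25,0,0,0],[1,0,0,0.2,0,0,0],[1,0,0,0,0,0,0]]]'
python3 -m handwheel '[[[1,0,0,0.1,0,0,0],[1,0,0,0.1,0,0,0],[1,0,0,0,0,0,0]]]'
```

```text
clock: 3.18
position: [589.3, -221.2, 72.5]
tcp_rot: [-0.535, -3.093, -0.001]
force: [-0.1, 0.5, 0.3]
width: 0.6
finger_force: 0.0
clock: 3.43
position: [590.3, -222.9, 66.3]
tcp_rot: [0.538, 3.095, 0.0]
force: [-0.2, 1.7, 1.1]
width: 0.4
finger_force: 0.8
```

```bash
python3 -m handwheel '[[[1,0,0,0.1,0,0,0],[1,0,0,0,0,0,0]]]'
python3 -m handwheel '[[[1,0,0,0.05,0,0,0],[1,0,0,0,0,0,0]]]'
```

```text
clock: 3.6
position: [590.5, -223.3, 62.6]
tcp_rot: [0.538, 3.094, 0.0]
force: [1.1, 1.1, 3.5]
width: 0.7
finger_force: 1.5
clock: 3.77
position: [590.5, -223.3, 60.7]
tcp_rot: [0.539, 3.094, 0.0]
force: [1.0, 1.9, 3.3]
width: 0.7
finger_force: 1.9
```

Run:
```python
from h import *
import cv2
p=get_image("scene")["pixels"]
cv2.imwrite("pics/s2.png",cv2.resize(p[140:220,170:270],(600,480),interpolation=cv2.INTER_CUBIC))
s=readout.state();print(s["position"],s["force"])
```

```text
[ 590.43905214 -223.32438726   60.82861726] [0.65887824 2.23070598 4.59023387]
```

View pics/s2.png

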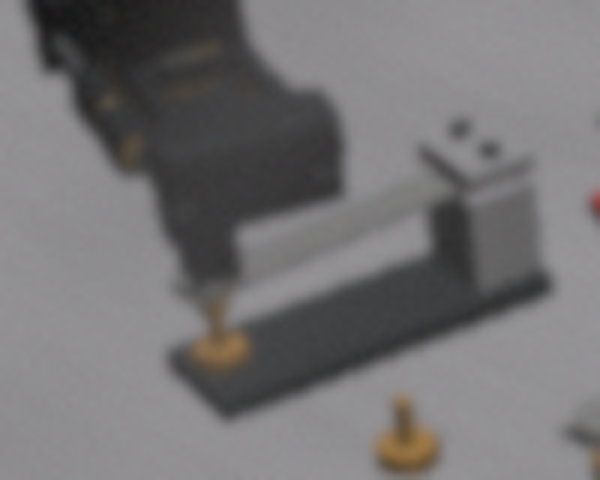

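The shut fingers sit on the long button at crop (208,280), and the leaf is partly bent. I continue in small steps to the stop.

```bash
python3 -m handwheel '[[[1,0,0,0.08,0,0,0],[1,0,0,0,0,0,0]]]'
python3 -m handwheel '[[[1,0,0,0.03,0,0,0],[1,0,0,0,0,0,0]]]'
```

```text
clock: 3.98
position: [590.4, -223.4, 57.5]
tcp_rot: [0.539, 3.094, 0.0]
force: [0.8, 0.7, 4.2]
width: 0.7
finger_force: 2.6
clock: 4.15
position: [590.4, -223.3, 56.8]
tcp_rot: [0.539, 3.094, 0.0]
force: [0.0, 1.8, 8.9]
width: 0.3
finger_force: 4.4
```

```bash
python3 -m handwheel '[[[1,0,0,0.02,0,0,0],[1,0,0,0,0,0,0]]]'
python3 -m handwheel '[[[1,0,0,0,0,0,0],[1,0,0,0,0,0,0],[1,0,0,0,0,0,0],[1,0,0,0,0,0,0],[1,0,0,0,0,0,0]]]'
```

```text
clock: 4.32
position: [590.4, -223.4, 56.4]
tcp_rot: [0.539, 3.094, 0.001]
force: [-1.2, 3.4, 11.8]
width: 0.3
finger_force: 5.8
clock: 4.73
position: [590.4, -223.4, 56.5]
tcp_rot: [0.539, 3.094, 0.001]
force: [-1.5, 2.5, 11.1]
width: 0.6
finger_force: 5.5
```

```bash
python3 -m handwheel '[[[1,0,0,0,0,0,0],[1,0,0,0,0,0,0],[1,0,0,0,0,0,0],[1,0,0,0,0,0,0],[1,0,0,0,0,0,0]]]'
python3 -m handwheel '[[[1,0,0,0,0,0,0],[1,0,0,-0.1,0,0,0],[1,0,0,-0.15,0,0,0],[1,0,0,-0.15,0,0,0],[1,0,0,-0.25,0,0,0]]]'
python3 -m handwheel '[[[1,0,0,-0.6,0,0,0],[1,0,0,-0.8,0,0,0],[1,0,0,0,0,0,0]]]'
```

```text
clock: 5.15
position: [590.5, -223.4, 56.5]
tcp_rot: [0.539, 3.094, 0.001]
force: [-1.5, 3.3, 11.2]
width: 0.3
finger_force: 5.5
clock: 5.57
position: [588.8, -223.5, 80.9]
tcp_rot: [-0.539, -3.092, 0.001]
force: [-1.0, -0.3, -0.2]
width: 0.5
finger_force: 0.0
clock: 5.82
position: [592.0, -225.2, 143.5]
tcp_rot: [0.539, 3.088, -0.002]
force: [1.1, -0.4, 0.5]
width: 0.6
finger_force: 0.0
```

```bash
python3 -m handwheel '[[[1,0.3,0.62,0,0,0,0],[1,0.3,0.62,0,0,0,0],[1,0.3,0.62,0,0,0,0],[1,0.3,0.62,0,0,0,0],[1,0.3,0.62,0,0,0,0]]]'
python3 -m handwheel '[[[1,0.3,0.62,0,0,0,0],[1,0.3,0.62,0.2,0,0,0],[1,0.3,0.62,0.3,0,0,0],[1,0,0,0.4,0,0,0],[1,0,0,0,0,0,0]]]'
python3 - <<'E'
from h import *
import cv2
S=get_image("scene");p=S["pixels"]
cv2.imwrite("pics/s3.png",cv2.resize(p[150:260,170:320],(600,440),interpolation=cv2.INTER_CUBIC))
s=readout.state();print(s["position"],s["force"])
x=np.array(S["R"])@s["position"]+S["t"];print(S["fx"]*x[0]/x[2]+S["cx"],S["fy"]*x[1]/x[2]+S["cy"])
E
```

```text
clock: 6.23
position: [574.8, -85.6, 137.7]
tcp_rot: [-0.54, -3.095, 0.001]
force: [0.3, -0.6, -0.5]
width: -0.1
finger_force: 0.0
clock: 6.65
position: [564.7, -2.5, 99.0]
tcp_rot: [-0.533, -3.092, 0.002]
force: [0.3, -0.7, -0.7]
width: 0.4
finger_force: 0.0
[565.42605572  -4.35819921 100.47550534] [-0.4824449  -0.73478278  0.71255656]
269.83280801429515 197.63240090762838
```

View pics/s3.png

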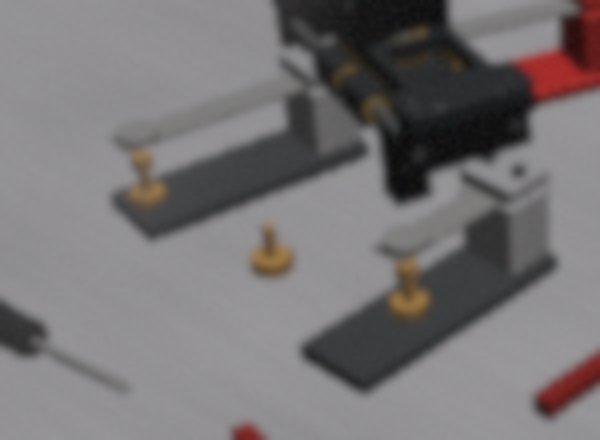

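The long leaf is back up, with its button at crop (135,135). The tip hangs over the short button at crop (403,243), within about 3 mm. Next I press it.

```bash
python3 -m handwheel '[[[1,0,0,0.25,0,0,0],[1,0,0,0.25,0,0,0],[1,0,0,0.2,0,0,0],[1,0,0,0,0,0,0]]]'
python3 -m handwheel '[[[1,0,0,0.1,0,0,0],[1,0,0,0.1,0,0,0],[1,0,0,0.1,0,0,0],[1,0,0,0,0,0,0]]]'
```

```text
clock: 7.03
position: [565.6, -5.1, 71.5]
tcp_rot: [-0.541, -3.092, 0.002]
force: [-0.3, 0.5, 0.2]
width: 0.3
finger_force: 0.0
clock: 7.37
position: [567.3, -4.7, 61.5]
tcp_rot: [0.539, 3.094, -0.0]
force: [-0.3, -1.7, 7.0]
width: 0.4
finger_force: 3.3
```

```bash
python3 -m handwheel '[[[1,0,0,0.1,0,0,0],[1,0,0,0,0,0,0]]]'
python3 -m handwheel '[[[1,0,0,0.03,0,0,0],[1,0,0,0,0,0,0]]]'
```

```text
clock: 7.53
position: [567.3, -4.7, 57.9]
tcp_rot: [0.539, 3.094, 0.0]
force: [-2.0, -0.5, 9.8]
width: 0.6
finger_force: 4.7
clock: 7.7
position: [567.3, -4.7, 57.4]
tcp_rot: [0.539, 3.094, 0.001]
force: [-4.4, -1.0, 14.3]
width: 0.7
finger_force: 6.5
```

```bash
python3 -m handwheel '[[[1,0,0,0.02,0,0,0],[1,0,0,0,0,0,0]]]'
```

```text
clock: 7.87
position: [567.4, -4.8, 57.0]
tcp_rot: [0.54, 3.094, 0.001]
force: [-6.2, -1.5, 18.4]
width: 0.3
finger_force: 8.5
```

```bash
python3 -m handwheel '[[[1,0,0,0,0,0,0],[1,0,0,0,0,0,0],[1,0,0,0,0,0,0],[1,0,0,0,0,0,0],[1,0,0,0,0,0,0]]]'
python3 - <<'E'
from h import *
import cv2
p=get_image("scene")["pixels"]
cv2.imwrite("pics/s4.png",cv2.resize(p[170:250,225:325],(600,480),interpolation=cv2.INTER_CUBIC))
E
```

```text
clock: 8.28
position: [567.4, -4.7, 57.1]
tcp_rot: [0.54, 3.094, 0.001]
force: [-5.4, -1.5, 18.4]
width: 0.5
finger_force: 8.2
```

View pics/s4.png

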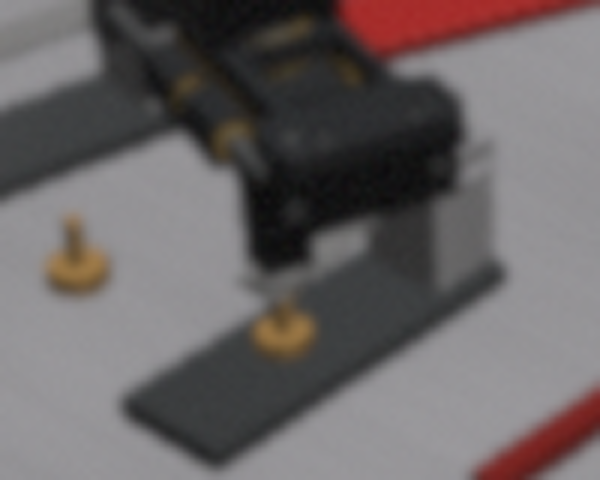

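The fingers press the short button at crop (280,275) down onto its stop screw at crop (285,300). I finish the hold, release gently and retreat.

```bash
python3 -m handwheel '[[[1,0,0,0,0,0,0],[1,0,0,0,0,0,0],[1,0,0,0,0,0,0],[1,0,0,0,0,0,0],[1,0,0,0,0,0,0]]]'
python3 -m handwheel '[[[1,0,0,-0.1,0,0,0],[1,0,0,-0.15,0,0,0],[1,0,0,-0.15,0,0,0],[1,0,0,-0.25,0,0,0],[1,0,0,-0.4,0,0,0]]]'
python3 -m handwheel '[[[1,0,0,-0.7,0,0,0],[1,0,0,-0.7,0,0,0],[1,0,0,-0.7,0,0,0],[1,0,0,-0.3,0,0,0],[1,0,0,0,0,0,0]]]'
python3 - <<'E'
from h import *
import cv2
p=get_image("scene")["pixels"]
cv2.imwrite("pics/s5.png",cv2.resize(p[130:290,170:420],(750,480),interpolation=cv2.INTER_CUBIC))
E
```

```text
clock: 8.75
position: [567.4, -4.7, 57.0]
tcp_rot: [0.54, 3.094, 0.001]
force: [-6.3, -1.1, 17.6]
width: 0.7
finger_force: 8.2
clock: 9.17
position: [565.7, -4.1, 96.9]
tcp_rot: [-0.538, -3.093, 0.001]
force: [-0.4, 1.1, -0.1]
width: 0.8
finger_force: 0.0
clock: 9.58
position: [568.4, -4.1, 196.9]
tcp_rot: [0.538, 3.09, 0.003]
force: [0.5, 1.0, 0.2]
width: 0.8
finger_force: 0.0
```

View pics/s5.png

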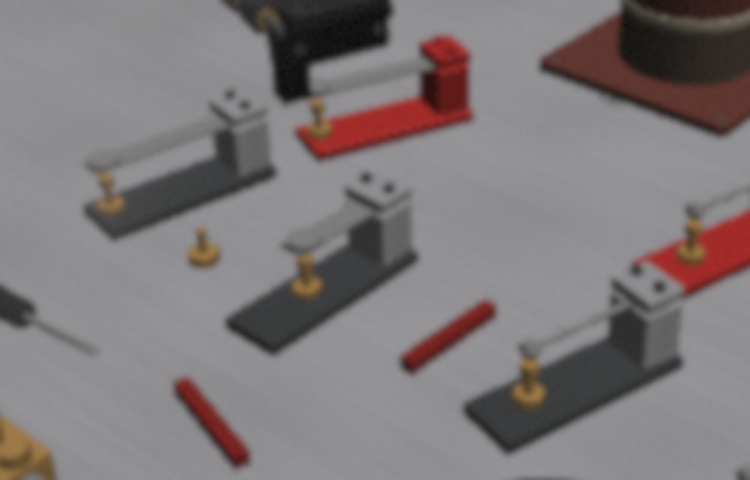

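Both leaves are back up, with buttons at crop (103,162) and (300,243). The wire finger is untouched and the gripper is clear.

```bash
python3 -c "
from rig import workorder
print(workorder.sign_off())"
```

```text
the job is handed in; nothing more can be done
None
```

I pressed the long leaf and then the short leaf to its stop, held each for about a second at peak forces near 12 N and 18 N, let both spring back, and handed the job in at about 9.6 s with the wire finger and red look-alikes untouched; by feel the short leaf is roughly twice as stiff.

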